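Fit the idler block and hold the belt tensioner back past its click

TASK

Get the small belt drive ready for its belt: turn the loose idler block so that its wheel faces the two pulleys, set it fully down in its seat on the base plate and let go of it. Then push the sprung tensioner arm back, away from the pulleys, past the click of its ratchet and nearly on to its end stop, and finish while still holding it there against its spring, well clear of the pawl, so that the ratchet carries none of the load. Leave the loose bolt and spanner where they lie.

Things in the scene. Friction and masses are not known exactly. Their poses are not given: they have to be found in the camera images.
- belt_drive: Base plate of the belt drive, dark steel, fixed to the bench, turned differently each time. Origin on the bench surface; the plate, 12 mm thick, spans x -110 to +100 and y -155 to +215 mm of its own axes. x points from the idler seat to the two pulleys (56 and 72 mm discs at x = 55, y = -100 and +100 mm, tops 54 mm above the bench), y towards the tensioner arm's pivot, z up.
- seat (a point): Centre of the idler seat's floor, 12 mm above the bench; axes as belt_drive. A square pocket 49 x 49 mm inside: side walls and two front corner tabs 5 mm high and 5 mm thick with round tops, a rear wall on the -x side 22 mm high. The block's wheel must point to +x, over the gap between the front tabs.
- idler_center (a point): Centre of the loose idler block's body; x points out of the face with the wheel, z up. Aluminium body 44 x 44 mm, 60 mm high, 0.2 to 0.42 kg; the wheel stands out 24 mm from the +x face, 10 to 35 mm above the underside. Grip it by the plain +y and -y faces, 44 mm apart. It starts upright on the bench, right of the drive, about a quarter turn off.
- idler_wheel (a point): Centre of the grooved 26 mm wheel on the idler block, 33 mm out from the block's middle along its x, 22 mm above its underside.
- push_post (a point): Point on the axis of the upright post at the free end of the tensioner arm, 75 mm above the bench. The post is a steel cylinder of 18 mm diameter from 45 to 103 mm above the bench, above a 24 mm roller (27 to 45 mm) and the flat arm (16 to 26 mm). Grip it or push it here.
- pivot (a point): Point on the vertical axis of the arm's pivot, 80 mm above the bench; the post moves round it in a level arc of 120 mm radius.
- tensioner_arm (a joint): Tensioner arm angle: 0 when free (post nearest the pulleys), grows as it is pushed back from them, clockwise seen from above; end stop pin at 0.95. The spring takes about 3.5 N at the post to start, 10 N at the end stop, and 2 to 3 N more from about 0.23 to 0.5 where the tooth lifts the pawl. After the click the pawl would catch the arm at about 0.6 if let go.
- pawl (a joint): Travel of the spring-loaded pawl slider beside the arm's tail: 0 dropped in, grows to about 0.008 as the tooth passes under it, back to 0 after the click. It need not be touched.
- bolt_center (a point): Loose hex bolt, 59 x 22 x 20 mm, lying on the bench: a bystander. Its middle.
- spanner_center (a point): Loose spanner, 178 x 29 x 6 mm, lying flat on the bench: a bystander. Its middle.
- idler_block: The same idler block; origin at the centre of its underside, axes as idler_center.
Things that resemble listed ones, but are neither listed nor needed, are in the scene too. There is more than one size of the idler_block; the job needs the smaller.

How it is judged:
On the way, in this order (a step that is already met when the one before it is completed fails the run):
1. the idler block stands in its seat, wheel towards the pulleys, let go, the tensioner arm not yet pushed (x of idler_center in the frame of seat between -0.006 and 0.006 m and y of idler_center in the frame of seat between -0.006 and 0.006 m and z of idler_center in the frame of seat below 0.033 m and angle between idler_center's own z axis and vertical below 0.06 rad and x of idler_wheel in the frame of seat above 0.024 m and contact force between idler_block and the fingers below 0.1 N and contact force between idler_block and the arm below 0.1 N and value of joint tensioner_arm below 0.15 rad), for 0.2 s.
2. the tensioner arm has been pushed back past the click and is held clear of the pawl (value of joint tensioner_arm above 0.7 rad and value of joint pawl below 0.003 m), for 0.2 s.
At the end, for the whole second after the job is handed in: The idler block stands upright in its seat (within 6 mm of the middle each way, on the floor), wheel towards the pulleys, not touched; the tensioner arm is held still by the robot (at least 3 N) beyond 0.70 rad of its 0.95 rad travel, off the pawl, which has dropped in behind its tooth (all of step 2 and x of idler_center in the frame of seat between -0.006 and 0.006 m and y of idler_center in the frame of seat between -0.006 and 0.006 m and z of idler_center in the frame of seat below 0.033 m and angle between idler_center's own z axis and vertical below 0.06 rad and x of idler_wheel in the frame of seat above 0.024 m and contact force between idler_block and the fingers below 0.1 N and contact force between idler_block and the arm below 0.1 N and velocity of joint tensioner_arm between -0.1 and 0.1 rad/s and (contact force between tensioner_arm and the fingers above 3 N or contact force between tensioner_arm and the arm above 3 N)); the arm keeps its last pose, push and grip.
It fails at once if the loose bolt or spanner is moved more than 3 cm (distance of any of bolt_center, spanner_center from where it was at the start of the episode above 0.03 m).
It also fails if it takes over 51 s, if anything falls off the work surface, if the arm or the gripper's body presses on something with over 40 N, if the wrist force passes 120 N, or if a joint passes its speed limit or range.

ROBOT

A 6-joint arm with a two-finger parallel gripper is mounted at the origin on a cart in front of the work surface, level with it; the furniture and walls round the work are solid. World frame = base frame: x ahead of the robot, y to its left, z up, the work surface at z = 0. Lengths are in m, angles in rad, forces in N, time in s.
With the tool pointing down it reaches from about 0.375 to 0.9 m from the base axis. Payload 3.1 kg.
Tool frame: the origin (TCP) lies at the very end of the fingers, on their centre line; the grasp point (between the pads) lies 19 mm behind it (grip_depth is the distance from the TCP to the grasp point, in m); z points along the fingers, y is the line along which they close (so a half turn about z gives the same grasp; the last joint's range is limited). The gripper opens to 85 mm and grips with 20 to 120 N. Pads are 22 mm wide; open, the fingers measure 114 mm over their backs; the gripper's body (76 mm by 85 mm) begins 54 mm behind the grasp point. The pads swing forward as they close: fully open they stand 13 mm farther back than shut.
Start: joints at [0.999, 0.527, 1.433, -0, 1.181, -0.178], TCP at [0.24, 0.577, 0.192] pointing down, gripper open.
Joint ranges: [-3.08, 3.08], [-0.75, 2.2], [0.22, 2.44], [-1.43, 4.57], [0, 2.65], [-2.85, 2.85]. Speed limits (rad/s): [2.79, 2.79, 3.14, 3.14, 3.14, 3.14].

INTERFACE

Orientations are given as a unit quaternion [x, y, z, w].
In Python, from station import * gives the robot as it stands.
- The arm moves only by the tool apply_moves, never from a script. Its argument "plan" is a list of rows, each a list of 7 numbers: the shift along the tool's x, y, z in m, then the turn, a rotation vector about the tool's x, y, z in rad, then the gripper command: -1 is fully open, 1 is shut, values between are in proportion. In form: [[dx, dy, dz, wx, wy, wz, jaw], ...]. A call has 1 to 8 rows; each row shifts and turns the commanded pose from where the row before left it, along the tool's axes as they then stand; what a row does not reach is not made up. A row lasts 1/8 s, in which the tool goes at most 62.5 mm and 10.7 degrees, less where a joint would pass 70% of its speed; a pose out of reach is approached as far as the arm can. A call is refused whole if a number of a shift passes 0.0625 or a number of a turn 0.188, either way. A call with a gripper value outside its range is refused whole. The fingers move at their own pace and stop on an object; "force" is the grip in N (left out, the last holds). Time passes only in rows, so rows that do not move let the fingers close. It gives the time, the measured TCP pose, the force, the opening and the grip force at its end, in the units of the state.
- sense(): the state, without advancing time (a new reading comes with each control period).
- snapshot(name): name is "side" or "top" or "wrist"; returns the picture (400x640x3 uint8, red, green, blue); there is no depth.
- calibration(name): a dict with "camera_matrix" (3x3 intrinsics, pixels), "R" (3x3) and "t" (3): a world point X has camera coordinates R X + t; the wrist camera has in their place "mount" (4x4, takes a point from camera to tool coordinates, whose origin is the TCP and whose axes are the flange's). Camera axes: x right, y down, z forward; pixel columns grow to the right and rows downward; lengths in m; the calibration is good to about 2 mm. The wrist camera is an equidistant fisheye: a pixel r from the principal point sees the ray r / f radians off the axis. A picture is of the moment at which its call begins: read the wrist's pose just before it. calibration takes no time and is no camera call.
- sign_off(): hands the job in; it is judged then, once.
The state is a dict: "t": time; "q": joint angles; "qd": joint speeds; "tau": joint torques, N m; "tcp_pos": TCP position; "tool_rot": TCP orientation; "force": force on the tool from outside, world axes, zero at the start; "ft_torque": the same for the moment, N m; "finger_gap": opening from 0.0 (shut) to 1.0 (fully open); "gripper_force": force on a finger pad.
Only numpy, scipy, OpenCV 4.12 (cv2) and the standard library are available. Lean on these libraries where they do the work, as an engineer would, in place of code of your own. Each camera call takes 0.05 s, during which the arm holds its last target. There are 200 camera calls.

## Working session

There is one attempt and no reset: what is moved stays moved. The work goes in short steps, Python scripts to look and compute and a tool call to move; the robot and the scene stay as the last step left them, time stands still between calls to the robot, and variables do not carry over. Pictures are saved under pics/ and viewed, at most 10 in all, crops included, and the job is handed in when it is done.

Besides the shell and the picture viewer there is one more tool, called in YAML: its name, and indented under it one key for each argument. apply_moves: Moves the arm, as the interface text tells. Its arguments: {"type":"object","properties":{"plan":{"type":"array"},"force":{"type":"number"}},"required":["plan"]}

```bash
ls; mkdir -p pics; python3 - <<'E'
from station import *
import cv2,numpy as np
s=sense();print(s['t'],s['tcp_pos'],s['tool_rot'],s['finger_gap'])
for n in("side","top"):
    cv2.imwrite(f"pics/{n}0.png",cv2.resize(snapshot(n)[:,:,::-1],(800,500)))
    c=calibration(n);print(n,c['camera_matrix'],c['R'],c['t'])
print(calibration("wrist"))
E
```

```text
pics
0.0 [0.23932471 0.57649395 0.19072645] [ 1.95624100e-01  9.80678355e-01 -1.00756732e-03 -4.00113453e-04] 0.9998511484274152
side [[510.46794459   0.         321.10653419]
 [  0.         510.46794459 197.61159364]
 [  0.           0.           1.        ]] [[ 0.84359345 -0.53680218  0.01391095]
 [-0.26168898 -0.43359391 -0.86227327]
 [ 0.46890188  0.72376774 -0.5062522 ]] [-0.47475219  0.17615812  0.95529117]
top [[411.19590802   0.         320.34370827]
 [  0.         411.19590802 204.22515377]
 [  0.           0.           1.        ]] [[-0.01928199 -0.99971655  0.01396536]
 [-0.99035979  0.01718145 -0.1374492 ]
 [ 0.13717029 -0.01648102 -0.99041036]] [-0.06965071  0.52210965  1.01455735]
{'camera_matrix': array([[309.70691629,   0.        , 317.75648175],
       [  0.        , 309.70691629, 203.03695873],
       [  0.        ,   0.        ,   1.        ]]), 'mount': array([[-2.58348723e-04, -9.63009358e-01, -2.69467828e-01,
         6.75933582e-02],
       [ 9.99999966e-01, -2.42693342e-04, -9.14125982e-05,
         1.76440293e-03],
       [ 2.26331397e-05, -2.69467843e-01,  9.63009388e-01,
        -1.81272696e-01],
       [ 0.00000000e+00,  0.00000000e+00,  0.00000000e+00,
         1.00000000e+00]])}
```

View pics/top0.png

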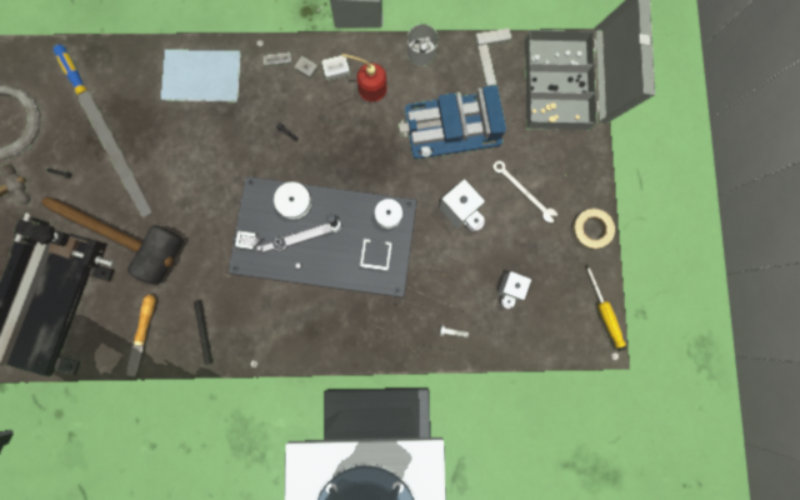

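View pics/side0.png

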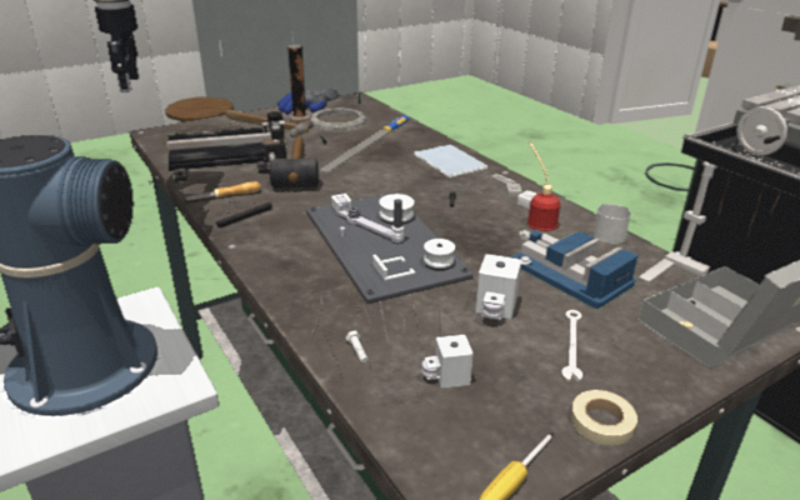

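The smaller block is the one to use, and there are two candidates in the top view: the larger at (463,202) and the smaller at (516,285). I'll measure both and confirm in a crop.

```bash
cat > h.py <<'E'
import numpy as np,cv2
from station import *
from scipy.spatial.transform import Rotation as Ro
def ray(n,uv,pose=None):
    c=calibration(n);K=c['camera_matrix'];uv=np.atleast_2d(np.array(uv,float))
    d=(uv-K[:2,2])/K[0,0]
    if n!='wrist':
        D=np.c_[d,np.ones(len(d))]@c['R'];return -c['R'].T@c['t'],D
    th=np.linalg.norm(d,axis=1);D=np.c_[d*(np.sinc(th/np.pi)[:,None]**1),np.cos(th)]
    p,R=pose;M=c['mount'];return p+R@M[:3,3],D@(R@M[:3,:3]).T
def plane(n,uv,z,pose=None):
    o,D=ray(n,uv,pose);return o+D*((z-o[2])/D[:,2])[:,None]
def pose():
    s=sense();return s['tcp_pos'],Ro.from_quat(s['tool_rot']).as_matrix()
def proj(n,X):
    c=calibration(n);x=(c['R']@np.atleast_2d(X).T).T+c['t'];return (x[:,:2]/x[:,2:])*c['camera_matrix'][0,0]+c['camera_matrix'][:2,2]
E
python3 - <<'E'
from h import *
im=snapshot("top");h=cv2.cvtColor(im,cv2.COLOR_RGB2HSV)
cv2.imwrite("pics/crop1.png",cv2.resize(im[120:280,170:450,::-1],(800,457),interpolation=cv2.INTER_CUBIC))
m=cv2.inRange(h,(0,0,205),(180,40,255))
n,l,st,ce=cv2.connectedComponentsWithStats(m)
for i in range(1,n):
    x,y,w,hh,a=st[i]
    if a>15 and 170<x<450 and 120<y<280:
        c=cv2.findContours((l==i).astype('uint8'),0,2)[0][0];print(st[i],ce[i].round(1),cv2.minAreaRect(c))
g=im[...,:].astype(int);print(im[190,250],im[160,260],im[240,250])
# plate: bluish grey
d=(g[...,2]-g[...,0]);m=((d>=3)&(g.sum(2)<330)).astype('uint8');m[:,:180]=0;m[:,340:]=0;m[:140]=0;m[242:]=0
m=cv2.morphologyEx(m,cv2.MORPH_OPEN,np.ones((3,3)));n,l,st,ce=cv2.connectedComponentsWithStats(m);i=1+np.argmax(st[1:,4])
c=np.vstack(cv2.findContours((l==i).astype('uint8'),0,2)[0]);r=cv2.minAreaRect(c);print(r);b=cv2.boxPoints(r);print(b)
P=plane('top',b,.012);print(P);C=P.mean(0);print(np.linalg.norm(P-np.roll(P,1,0),axis=1))
E
```

```text
[395 129  50  48 233] [421.4 154.5] ((420.00006103515625, 152.50001525878906), (64.34671020507812, 9.192388534545898), 45.0)
[355 144  32  40 648] [372.2 162.9] ((374.7500305175781, 164.25001525878906), (36.76955032348633, 23.33452033996582), 45.0)
[220 146  27  27 577] [233.  159.1] ((233.0, 159.0), (26.0, 26.0), 90.0)
[300 160  22  21 347] [310.5 169.9] ((310.5, 170.0), (20.0, 21.0), 90.0)
[228 178  44  17 203] [246.8 186.9] ((249.91143798828125, 185.84649658203125), (5.711543083190918, 44.92195510864258), 73.0091781616211)
[189 186  15  13 139] [195.8 191.6] ((195.86924743652344, 191.54615783691406), (13.767854690551758, 11.783299446105957), 7.125016689300537)
[289 192  24  24  91] [300.1 206.4] ((300.3800048828125, 203.33999633789062), (21.77889060974121, 21.49604606628418), 8.130102157592773)
[211 196   7   4  21] [213.8 197.3] ((214.0, 197.5), (3.0, 6.0), 90.0)
[403 218  21  21 271] [413.4 228.2] ((413.4931640625, 228.18495178222656), (17.205049514770508, 16.853925704956055), 20.556045532226562)
[402 237  10   9  62] [406.5 241. ] ((406.5, 241.0), (8.0, 9.0), 90.0)
[353 262  12   5  39] [357.8 264.6] ((358.5, 264.0), (4.0, 11.0), 90.0)
[124 125 126] [103 106 108] [97 91 83]
((255.38845825195312, 188.48480224609375), (135.02313232421875, 76.96949005126953), 7.765166282653809)
[[183.29617 217.49495]
 [193.69577 141.23125]
 [327.48074 159.47466]
 [317.08115 235.73836]]
[[ 0.49558177  0.27635895  0.012     ]
 [ 0.69922616  0.25417945  0.012     ]
 [ 0.64384706 -0.10089129  0.012     ]
 [ 0.44194869 -0.06957887  0.012     ]]
[0.35007069 0.20484865 0.35936344 0.20431206]
```

View pics/crop1.png

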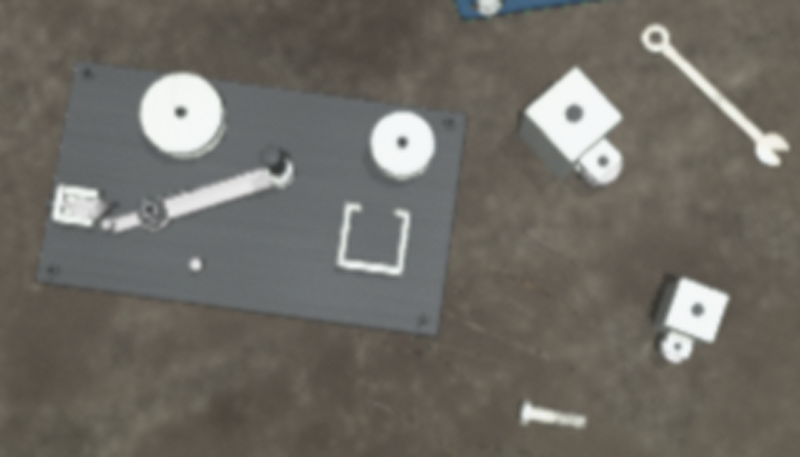

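The crop shows two block candidates: a larger one, top at (573,112), and a smaller one, top at (697,310), which is full-frame (413.4,228.2). The task needs the smaller. I'll check its 44 mm size and get the drive frame from the two pulley centres.

```bash
python3 - <<'E'
from h import *
im=snapshot("top");h=cv2.cvtColor(im,cv2.COLOR_RGB2HSV)
A=plane('top',[[233,159.1],[310.5,169.9]],.054);d=A[0]-A[1];print(A,np.linalg.norm(d[:2]))
y=d[:2]/np.linalg.norm(d[:2]);x=np.array([y[1],-y[0]]);O=A.mean(0)[:2]-.055*x;print('O',O,'yaw x',np.arctan2(x[1],x[0]))
# seat pts from crop corner wall tops: rear wall z=.034, tabs z .017
w=lambda u,v:[170+u/2.857,120+v/2.857]
R=plane('top',[w(340,264),w(402,270)],.034);T=plane('top',[w(349,207),w(406,214)],.017)
for p in list(R)+list(T): q=p[:2]-O;print('seat pt in drive',q@x,q@y)
# small block top
m=cv2.inRange(h,(0,0,205),(180,40,255));n,l,st,ce=cv2.connectedComponentsWithStats(m)
for uv,z in (((413,228),.06),((372,160),.06)):
    i=l[uv[1],uv[0]];c=cv2.findContours((l==i).astype('uint8'),0,2)[0][0];P=plane('top',c[:,0],z)[:,:2]*1000
    print(cv2.minAreaRect(P.astype('float32')),plane('top',ce[i],z))
print('wheel',plane('top',[406.5,241],.035), 'holes',plane('top',[w(697,310)],.06))
# seat-wall pixels
i=l[195:222,289:314]; 
# post top, pivot
print('posttop',[( p[:2]-O)@np.c_[x,y] for p in plane('top',[w(275,158)],.103)],'pivot',[( p[:2]-O)@np.c_[x,y] for p in plane('top',[w(152,211)],.03)])
E
```

```text
[[ 0.63808229  0.14108342  0.054     ]
 [ 0.60683439 -0.0555913   0.054     ]] 0.19914159562849612
O [0.56813966 0.05137627] yaw x -0.15756412014271726
seat pt in drive -0.05802156219273907 -0.0600739116535773
seat pt in drive -0.05564043853806838 -0.11567645646463766
seat pt in drive -0.0031374544369466486 -0.059104892720409655
seat pt in drive -0.002256075184599464 -0.11160560933235157
((558.2532958984375, -92.31201171875), (1715.1815185546875, 1024.7913818359375), 89.44112396240234) [[ 0.53079552 -0.08115965  0.06      ]]
((558.2532958984375, -92.31201171875), (1715.1815185546875, 1024.7913818359375), 89.44112396240234) [[ 0.53079552 -0.08115965  0.06      ]]
wheel [[ 0.42303174 -0.29589593  0.035     ]] holes [[ 0.45252637 -0.31038204  0.06      ]]
posttop [array([0.01594366, 0.00215682])] pivot [array([-0.03365456,  0.11483589])]
```

apply_moves:
  plan:
    - [-0.0386,-0.0245,0,0,0,0,-1]
    - [-0.0386,-0.0245,0,0,0,0,-1]
    - [-0.0386,-0.0245,0,0,0,0,-1]
    - [-0.0386,-0.0245,0,0,0,0,-1]
    - [-0.0386,-0.0245,0,0,0,0,-1]
    - [-0.0386,-0.0245,0,0,0,0,-1]
    - [-0.0386,-0.0245,0,0,0,0,-1]
    - [-0.0386,-0.0245,0,0,0,0,-1]

```text
t: 1.2
tcp_pos: [0.4504, 0.2764, 0.1917]
tool_rot: [0.196, 0.981, 0.0, -0.0]
force: [0.1, 0.8, 0.8]
finger_gap: 1.001
gripper_force: 0.0
```

apply_moves:
  plan:
    - [-0.0225,-0.054,0,0,0,0,-1]
    - [-0.0225,-0.054,0,0,0,0,-1]
    - [-0.0225,-0.054,0,0,0,0,-1]
    - [-0.0225,-0.054,0,0,0,0,-1]
    - [-0.0225,-0.054,0,0,0,0,-1]
    - [-0.0225,-0.054,0,0,0,0,-1]
    - [-0.0225,-0.054,0,0,0,0,-1]
    - [-0.0225,-0.054,0,0,0,0,-1]

```text
t: 2.2
tcp_pos: [0.45, -0.1923, 0.1918]
tool_rot: [0.196, 0.981, 0.0, 0.0]
force: [0.5, 0.7, -0.5]
finger_gap: 1.001
gripper_force: 0.0
```

apply_moves:
  plan:
    - [-0.0225,-0.054,0,0,0,0,-1]
    - [-0.0225,-0.054,0,0,0,0,-1]
    - [0,0,0,0,0,0,-1]

```text
t: 2.58
tcp_pos: [0.4506, -0.3123, 0.1917]
tool_rot: [0.198, 0.98, -0.001, 0.001]
force: [-0.3, 0.7, -0.6]
finger_gap: 1.001
gripper_force: 0.0
```

```bash
python3 - <<'E'
from h import *
P=pose();s=sense();print(s['t'],P,s['q'])
im=snapshot("wrist");cv2.imwrite("pics/w1.png",cv2.resize(im[:,:,::-1],(800,500)))
E
```

```text
2.575 (array([ 0.45059886, -0.31233583,  0.19166106]), array([[-0.92145014,  0.38849317,  0.00164496],
       [ 0.38848812,  0.9214497 , -0.00272423],
       [-0.00257409, -0.00187119, -0.99999494]])) [-8.09554155e-01  4.23142394e-01  1.62865811e+00 -7.77677410e-04
  1.08668525e+00 -1.98099553e+00]
```

View pics/w1.png

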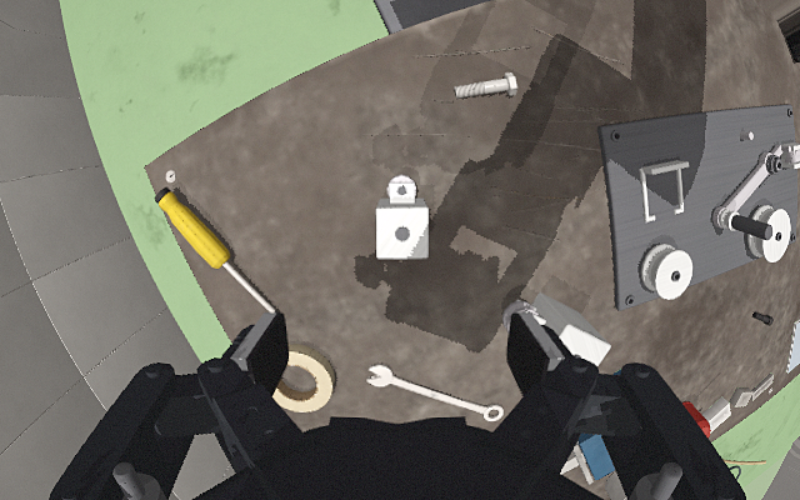

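The wrist view shows the small block's top centred at (402,233), with its wheel up at (402,188). The drive is at right, with the seat around (664,190). Next I'll measure the top face.

```bash
python3 - <<'E'
from h import *
P=pose();im=snapshot("wrist");g=im.min(2)
m=(g>195).astype('uint8');l=cv2.connectedComponents(m)[1]
y,x=np.where(m);
c=np.array([[u,v] for u,v in ((376,206),(428,206),(429,258),(377,259))])*.8
Q=plane('wrist',c,.06,P);print(Q, Q.mean(0))
# refine: all bright pixels in box, row/col profiles
sub=g[155:215,290:355]
for r in range(158,214,3): print(155+r-155,''.join('#' if v>205 else '+' if v>150 else '.' for v in g[r,290:355]))
hole=plane('wrist',[[402*.8,233.5*.8]],.06,P);print('hole',hole,'wheel',plane('wrist',[[402*.8,190*.8]],.035,P))
print('in tool',(P[1].T@(hole[0]-P[0])),[P[1].T@(q-P[0]) for q in Q])
E
```

```text
[[ 0.42494129 -0.31549284  0.06      ]
 [ 0.44132446 -0.27636369  0.06      ]
 [ 0.48271011 -0.29193075  0.06      ]
 [ 0.46654679 -0.33267236  0.06      ]] [ 0.45388066 -0.30411491  0.06      ]
158 ..................+###################+..........................
161 ...................+##################+..........................
164 ...................+##################+..........................
167 .................................................................
170 .......+##########################################...............
173 ........##########################################...............
176 ........##########################################...............
179 ........##########################################...............
182 ........+#########################################...............
185 ........+################........+##############++...............
188 ........+###############..........+############+++...............
191 ........+###############..........+##########+++++...............
194 ........+#################+....+###########+++++++...............
197 ........+##################################+++++++...............
200 ........+###############################+++++++++................
203 ........+##############################++++++++++................
206 ........+###########################+++++++++++++................
209 .................................................................
212 .................................................................
hole [[ 0.45440368 -0.30481252  0.06      ]] wheel [[ 0.42367545 -0.29166345  0.035     ]]
in tool [-0.00244055  0.0057111   0.13131444] [array([ 0.02059547, -0.01553609,  0.13131208]), array([0.02062659, 0.02688439, 0.13132425]), array([-0.02355893,  0.02854108,  0.13131757]), array([-0.02441662, -0.01528124,  0.13130486])]
```

apply_moves:
  plan:
    - [-0.002,0.005,0.03,0,0,0,-1]
    - [0,0,0.045,0,0,0,-1]
    - [0,0,0.04,0,0,0,-1]
    - [0,0,0.03,0,0,0,-1]
    - [0,0,0.019,0,0,0,-1]
    - [0,0,0.01,0,0,0,-1]
    - [0,0,0,0,0,0,-1]

```text
t: 3.55
tcp_pos: [0.4539, -0.3022, 0.0175]
tool_rot: [0.195, 0.981, 0.0, -0.001]
force: [0.0, -0.5, -0.8]
finger_gap: 1.001
gripper_force: 0.0
```

apply_moves:
  plan:
    - [0,0,0,0,0,0,1]
    - [0,0,0,0,0,0,1]
    - [0,0,0,0,0,0,1]
    - [0,0,0,0,0,0,1]
    - [0,0,0,0,0,0,1]
    - [0,0,0,0,0,0,1]
  force: 40

```text
t: 4.3
tcp_pos: [0.456, -0.305, 0.0205]
tool_rot: [0.196, 0.981, -0.001, 0.003]
force: [0.2, 1.4, 14.7]
finger_gap: 0.003
gripper_force: 6.7
```

```bash
python3 - <<'E'
from h import *
P=pose();s=sense();print(s['t'],P,s['finger_gap'],s['force'])
a=snapshot("wrist");b=snapshot("side");t=snapshot("top")
b=cv2.resize(b[200:400,250:450],(400,400));t=cv2.resize(t[180:280,340:440],(400,300))
w=cv2.resize(a,(400,250));o=np.zeros((600,800,3),'uint8');o[:400,:400]=b;o[:300,400:]=t;o[300:550,400:]=w
cv2.imwrite("pics/c2.png",o[:,:,::-1])
E
```

```text
4.3 (array([ 0.45602481, -0.30501101,  0.02046742]), array([[-0.9232456 ,  0.38418394,  0.00450121],
       [ 0.38416949,  0.92325493, -0.00375965],
       [-0.00560016, -0.00174185, -0.9999828 ]])) 0.0028207198593911582 [ 0.19910923  1.37768742 14.65975177]
```

View pics/c2.png

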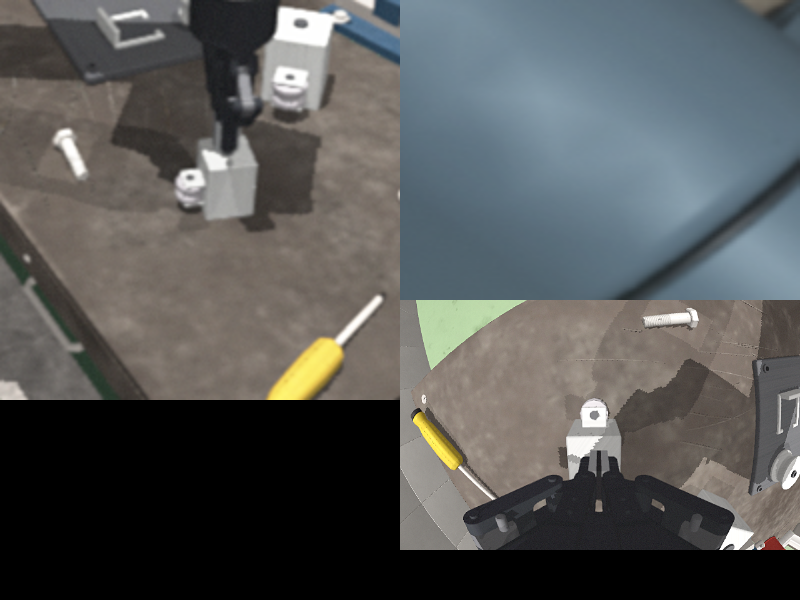

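```bash
python3 - <<'E'
from h import *
p,R=pose()
for X in (p,p+[0,0,.04],p+[0,0,.06],[.454,-.3045,.06],[.454,-.3045,0]):
    print(X,'side crop px',(proj('side',X)-[250,200])*2)
c=calibration('wrist');M=c['mount']
for d in ([0,0,0],[0,0,-.019],[0,0,-.04],[0,0,-.06]):
    q=np.linalg.inv(M)@np.r_[d,1];q=q[:3];th=np.arctan2(np.hypot(q[0],q[1]),q[2]);u=q[:2]/np.hypot(q[0],q[1])*th*309.7+[317.76,203.04]
    print(d,'wrist crop',u*.625+[400,300])
E
```

```text
[ 0.45601116 -0.30501205  0.02045837] side crop px [[222.70320756 181.81670043]]
[ 0.45601116 -0.30501205  0.06045837] side crop px [[225.09821563 147.56502646]]
[ 0.45601116 -0.30501205  0.08045837] side crop px [[226.33579605 129.86604611]]
[0.454, -0.3045, 0.06] side crop px [[222.92793262 148.40000062]]
[0.454, -0.3045, 0] side crop px [[219.44206297 199.22034509]]
[0, 0, 0] wrist crop [596.85434883 443.18117705]
[0, 0, -0.019] wrist crop [596.67580507 450.49305585]
[0, 0, -0.04] wrist crop [596.43406195 460.47827934]
[0, 0, -0.06] wrist crop [596.14571957 472.52102064]
```

The fingers look shut on top of the block, about 40 mm above where the reported TCP says they should be. I'll lift off and measure the actual fingertip against the reported TCP.

apply_moves:
  plan:
    - [0,0,-0.04,0,0,0,1]
    - [0,0,-0.04,0,0,0,1]
    - [0,0,-0.02,0,0,0,1]
    - [0,0,0,0,0,0,1]

```text
t: 4.95
tcp_pos: [0.4551, -0.3046, 0.1197]
tool_rot: [0.196, 0.981, -0.001, 0.002]
force: [-0.1, 0.1, -0.1]
finger_gap: -0.001
gripper_force: 0.0
```

```bash
python3 - <<'E'
from h import *
import station
print(getattr(station,'grip_depth',None),[k for k in dir(station) if k[0]!='_'][:40])
p,R=pose();s=sense();print(s['t'],p,s['force'],s['finger_gap'])
b=snapshot("side");a=snapshot("wrist")
u=proj('side',[p,p+[0,0,.02],p+[0,0,.04],p+[0,0,.06]]);print('side',u)
x0,y0=(u[1]-[50,50]).astype(int)
o=np.zeros((500,800,3),'uint8');
cr=np.ascontiguousarray(cv2.resize(b[y0:y0+100,x0:x0+80],(400,500),interpolation=cv2.INTER_CUBIC))
for q in u: cv2.circle(cr,tuple(int(v) for v in (q-[x0,y0])*5),3,(255,0,0),-1)
o[:,:400]=cr
M=calibration('wrist')['mount'];w=cv2.resize(a[130:330,220:420],(400,400),interpolation=cv2.INTER_CUBIC)
for z in (0,-.02,-.04,-.06):
    q=(np.linalg.inv(M)@[0,0,z,1])[:3];r=np.hypot(q[0],q[1]);uu=q[:2]/r*np.arctan2(r,q[2])*309.7+[317.76,203.04];print(z,uu)
    cv2.circle(w,tuple(int(v) for v in (uu-[220,130])*2),3,(255,0,0),-1)
o[:400,400:]=w
cv2.imwrite("pics/c3.png",o[:,:,::-1])
E
```

```text
0.0187 ['PlanningError', 'calibration', 'grip_depth', 'sense', 'sign_off', 'snapshot']
4.95 [ 0.45507798 -0.30455747  0.11971244] [-0.12752346  0.0789314  -0.08265508] -0.0007145724641839506
side [[363.83568667 247.01031762]
 [364.49055129 237.54831352]
 [365.1607043  227.86541061]
 [365.84668741 217.95378188]]
0 [314.97001203 229.07928475]
-0.02 [314.66816844 241.45826877]
-0.04 [314.29842777 256.75227862]
-0.06 [313.83767788 276.01916253]
```

View pics/c3.png

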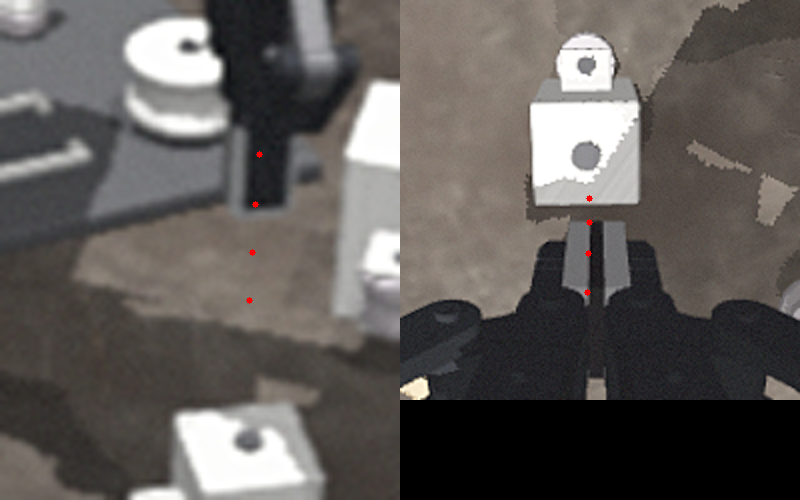

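Both views put the real fingertip about 39 mm behind the reported TCP. In c3 the side-view tip is at (262,210), near the +0.04 dot at (252,204). I'll allow for that offset, open the gripper and re-measure the block.

apply_moves:
  plan:
    - [0,0,0,0,0,0,-1]
    - [0,0,0,0,0,0,-1]
    - [0,0,0,0,0,0,-1]
    - [0,0,0,0,0,0,-1]

```text
t: 5.55
tcp_pos: [0.454, -0.3034, 0.1174]
tool_rot: [0.196, 0.981, 0.0, -0.0]
force: [-1.2, 0.1, 0.1]
finger_gap: 0.847
gripper_force: 0.0
```

```bash
python3 - <<'E'
from h import *
P=pose();a=snapshot("wrist");print(P[0])
c=[[285.5,181],[340,181],[340,232],[285.5,232],[313,208]]
for q in plane('wrist',c,.06,P): print(q,P[1].T@(q-P[0]))
g=a.min(2)
for r in range(172,240,4): print(r,''.join('#' if v>205 else '+' if v>150 else '.' for v in g[r,275:350]))
# fingertip pad columns at open
for r in (250,260,270): print(r,np.where(g[r,200:440]<60)[0][[0,-1]]+200, ''.join('#' if v<70 else '.' for v in g[r,180:460:3]))
E
```

```text
[ 0.45401548 -0.30342643  0.11743396]
[ 0.42748826 -0.31805892  0.06      ] [ 0.01885639 -0.0237009   0.05743838]
[ 0.44401499 -0.27840551  0.06      ] [0.01881019 0.01925866 0.05744561]
[ 0.48390645 -0.29406901  0.06      ] [-0.02403797  0.02010094  0.05742664]
[ 0.46665011 -0.33568877  0.06      ] [-0.0240725  -0.02495441  0.05741902]
[ 0.45628199 -0.30661659  0.06      ] [-0.00334272 -0.00208597  0.05743213]
172 .........................#########################+.+......+...............
176 .........................+++++++++++++++++++++++++...+.....................
180 ...........................................................................
184 ..........######################################################...........
188 ..........######################################################...........
192 ..........###################################################+++...........
196 ..........#################################################+++++...........
200 ..........##############################################++++++++...........
204 ..........+####################+.........
[... 301 characters left out ...]
###++####++####+###+++++++++++++++++++++++...........
224 ............++++++++++++++++++++++++++++++++++++++++++++++++++++...........
228 ............++++++++++++++++++++++++++++++++++++++++++++++++++++...........
232 .............++++++++++++++++++++++++++++++++++++++++++++++++++............
236 ...........................................................................
250 [236 400] ...................##......................###...#.##.....#............###....................
260 [211 426] .#.........##....#####.....................##..#.......................#####....###...........
270 [204 435] ....#...###....#######..................#.....#........................#######....####........
```

apply_moves:
  plan:
    - [-0.003,-0.003,0.0,0,0,0,-1]
    - [0,0,0.03,0,0,0,-1]
    - [0,0,0.035,0,0,0,-1]
    - [0,0,0.035,0,0,0,-1]
    - [0,0,0.025,0,0,0,-1]
    - [0,0,0.012,0,0,0,-1]
    - [0,0,0,0,0,0,-1]

```text
t: 6.48
tcp_pos: [0.4555, -0.3073, -0.0198]
tool_rot: [0.196, 0.981, 0.0, -0.0]
force: [0.2, 0.1, 0.7]
finger_gap: 1.0
gripper_force: 0.0
```

apply_moves:
  plan:
    - [0,0,0,0,0,0,1]
    - [0,0,0,0,0,0,1]
    - [0,0,0,0,0,0,1]
    - [0,0,0,0,0,0,1]
  force: 40

```text
t: 6.98
tcp_pos: [0.4563, -0.3082, -0.0182]
tool_rot: [0.196, 0.981, -0.001, 0.001]
force: [-1.0, 0.0, 6.4]
finger_gap: 0.507
gripper_force: 41.9
```

apply_moves:
  plan:
    - [0,0,-0.02,0,0,0,1]
    - [0,0,-0.04,0,0,0,1]
    - [0,0,-0.04,0,0,0,1]
    - [0,0,-0.02,0,0,0.1,1]
    - [0,0,0,0,0,0.18,1]
    - [0,0,0,0,0,0.18,1]
    - [0,0,0,0,0,0.18,1]
    - [0,0,0,0,0,0.18,1]

```text
t: 7.98
tcp_pos: [0.4551, -0.3067, 0.1002]
tool_rot: [0.573, 0.82, 0.0, -0.001]
force: [-0.1, -0.3, -2.5]
finger_gap: 0.512
gripper_force: 41.5
```

apply_moves:
  plan:
    - [0,0,0,0,0,0.18,1]
    - [0,0,0,0,0,0.18,1]
    - [0,0,0,0,0,0.18,1]
    - [0,0,0,0,0,0.18,1]
    - [0,0,0,0,0,0.18,1]
    - [0,0,0,0,0,0.18,1]
    - [0,0,0,0,0,0.18,1]
    - [0,0,0,0,0,0.18,1]

```text
t: 8.98
tcp_pos: [0.455, -0.3066, 0.1001]
tool_rot: [0.971, 0.239, -0.0, -0.001]
force: [0.6, -0.3, -2.1]
finger_gap: 0.511
gripper_force: 41.5
```

apply_moves:
  plan:
    - [0,0,0,0,0,0.18,1]
    - [0,0,0,0,0,0.18,1]
    - [0,0,0,0,0,0.18,1]
    - [0,0,0,0,0,0.1,1]
    - [0,0,0,0,0,0,1]

```text
t: 9.6
tcp_pos: [0.4552, -0.3068, 0.1002]
tool_rot: [0.997, -0.075, -0.001, -0.001]
force: [0.3, 0.5, -3.1]
finger_gap: 0.512
gripper_force: 41.5
```

```bash
python3 - <<'E'
from h import *
P=pose();s=sense();print(P,s['q'],s['force'],s['finger_gap'])
print('x yaw',np.arctan2(P[1][1,0],P[1][0,0]))
t=np.array([.525,-.029,P[0][2]]);print('shift',P[1].T@(t-P[0]))
E
```

```text
(array([ 0.45516637, -0.30676563,  0.10024079]), array([[ 9.88625688e-01, -1.50393239e-01, -1.05935241e-03],
       [-1.50392028e-01, -9.88625779e-01,  1.14303250e-03],
       [-1.21920746e-03, -9.70713133e-04, -9.99998786e-01]])) [-7.96693644e-01  5.53811894e-01  1.70889615e+00  5.39241851e-05
  8.80442502e-01  9.25033815e-01] [ 0.29763121  0.45198137 -3.12602511] 0.5122944899059294
x yaw -0.15096491238751827
shift [ 2.72655812e-02 -2.85108769e-01  2.43516722e-04]
```

apply_moves:
  plan:
    - [-0.005,-0.045,0,0,0,0.007,1]
    - [-0.006,-0.048,0,0,0,0,1]
    - [-0.006,-0.048,0,0,0,0,1]
    - [-0.006,-0.048,0,0,0,0,1]
    - [-0.006,-0.048,0,0,0,0,1]
    - [-0.004,-0.048,0,0,0,0,1]
    - [0,0,0,0,0,0,1]
    - [0,0,0,0,0,0,1]

```text
t: 10.6
tcp_pos: [0.4682, -0.0208, 0.1007]
tool_rot: [0.997, -0.079, 0.0, 0.0]
force: [0.3, -0.0, -2.3]
finger_gap: 0.512
gripper_force: 42.2
```

```bash
python3 - <<'E'
from h import *
P=pose();np.savez('w2.npz',p=P[0],R=P[1]);a=snapshot("wrist");print(P[0],np.arctan2(P[1][1,0],P[1][0,0]))
cv2.imwrite('w2raw.png',a[:,:,::-1]);cv2.imwrite("pics/w2.png",cv2.resize(a[60:320,140:500,::-1],(800,578),interpolation=cv2.INTER_CUBIC))
E
```

```text
[ 0.46817834 -0.02083185  0.10073913] -0.15722434888831985
```

View pics/w2.png

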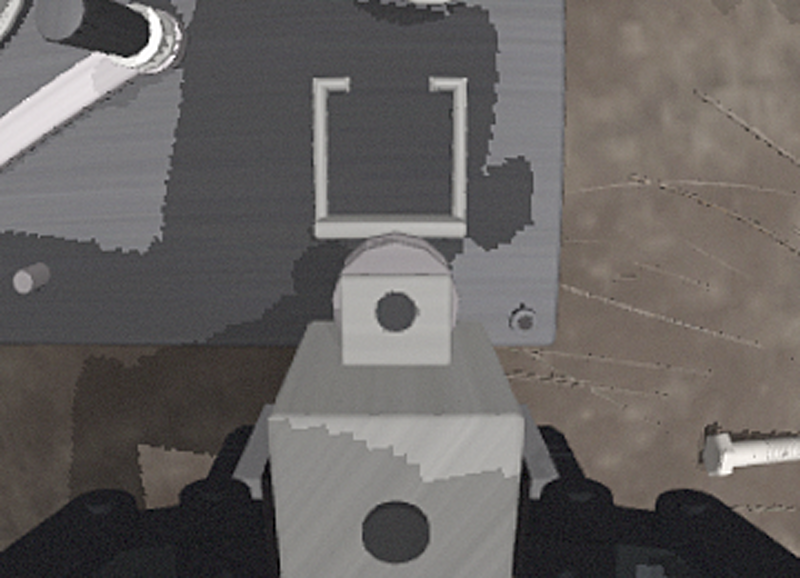

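The seat is in clear view. Its front outer corners are (313,78) and (467,78), and its rear ones (315,237) and (466,237). The held block's top front edge runs from (270,415) to (522,415), and everything looks parallel. Next I'll compute the shift.

```bash
python3 - <<'E'
from h import *
d=np.load('w2.npz');P=(d['p'],d['R'])
w=lambda a:(np.array(a,float)+.5)/2.2222+[140,60]-.5
def T(px,z): return np.array([P[1].T@(q-P[0]) for q in plane('wrist',w(px),z,P)])
F=T([(313,78),(467,78)],.017);I=T([(328,91),(454,91)],.015);Rr=T([(315,237),(466,237)],.034);Ri=T([(328,216),(454,216)],.034)
print('front outer',F,'\ninner',I,'\nrear outer',Rr,'\nrear inner',Ri)
B=T([(270,415),(522,415)],P[0][2]+.0182+.06);print('block front top',B)
B2=T([(310,322),(490,322)],P[0][2]+.0182);print('bottom',B2)
print('wheelhub hole',T([(396,312)],P[0][2]+.0182+.035),'hole',T([(396,532)],P[0][2]+.0782))
E
```

```text
front outer [[ 0.09006396 -0.03295812  0.08376703]
 [ 0.0899375   0.02555027  0.08378719]] 
inner [[ 0.08498683 -0.02743599  0.08576673]
 [ 0.08490318  0.02077462  0.08578335]] 
rear outer [[ 0.03083795 -0.03103882  0.06674186]
 [ 0.03078948  0.02414085  0.06676091]] 
rear inner [[ 0.03854016 -0.02611088  0.06674692]
 [ 0.03849669  0.01961645  0.0667627 ]]
block front top [[ 0.02420494 -0.02226955 -0.07819715]
 [ 0.02418933  0.01933087 -0.07818278]]
bottom [[ 0.02293202 -0.02276663 -0.01819787]
 [ 0.0229177   0.02186981 -0.01818245]]
wheelhub hole [[ 0.03499925 -0.00146341 -0.05318525]] hole [[ 0.00153793 -0.00147285 -0.07819985]]
```

apply_moves:
  plan:
    - [0.02,-0.001,0,0,0,0,1]
    - [0.02,-0.001,0,0,0,0,1]
    - [0.0195,-0.0003,0,0,0,0,1]
    - [0,0,0.03,0,0,0,1]
    - [0,0,0.03,0,0,0,1]
    - [0,0,0.012,0,0,0,1]
    - [0,0,0,0,0,0,1]

```text
t: 11.52
tcp_pos: [0.5267, -0.0287, 0.0281]
tool_rot: [0.997, -0.08, -0.001, -0.0]
force: [0.2, -1.0, -3.3]
finger_gap: 0.51
gripper_force: 42.0
```

```bash
python3 - <<'E'
from h import *
P=pose();np.savez('w3.npz',p=P[0],R=P[1]);a=snapshot("wrist");print(P[0],np.arctan2(P[1][1,0],P[1][0,0]))
b=snapshot("side");u=proj('side',[.525,-.03,.03])[0];x0,y0=(u-[40,50]).astype(int);print(x0,y0)
o=np.zeros((600,800,3),'uint8');o[:480,:400]=cv2.resize(b[y0:y0+96,x0:x0+80],(400,480),interpolation=cv2.INTER_CUBIC)
o[:,400:]=cv2.resize(a[90:290,250:383],(400,600),interpolation=cv2.INTER_CUBIC)
cv2.imwrite("pics/c4.png",o[:,:,::-1])
E
```

```text
[ 0.52668471 -0.02874791  0.0280852 ] -0.16054862520266672
274 158
```

View pics/c4.png

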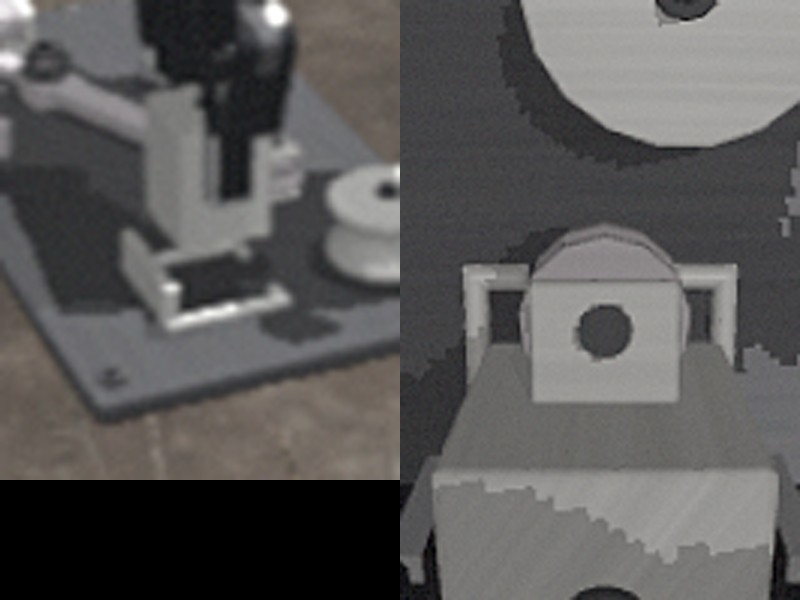

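The block hangs above the seat. The tabs' outer edges are at 463 and 738 with the front edge at row 265, and the block's lower front edge runs from 484 to 728 at row 345. I'll compute the residual error.

```bash
python3 - <<'E'
from h import *
d=np.load('w3.npz');P=(d['p'],d['R'])
w=lambda a:(np.array(a,float)+.5)/3+[250,90]-.5
def T(px,z): return np.array([P[1].T@(q-P[0]) for q in plane('wrist',w(px),z,P)])
print(T([(463,266),(738,266)],.017),'in',T([(486,290),(714,290)],.015))
z=P[0][2]+.0182
print(T([(482,345),(729,345)],z),T([(433,472),(777,472)],z+.06),T([(605,331)],z+.035),T([(605,590)],z+.06))
E
```

```text
[[0.03223393 0.05439545 0.01102531]
 [0.03380883 0.12485212 0.0110133 ]] in [[0.02651871 0.06069003 0.0130338 ]
 [0.02741124 0.11989162 0.01302441]]
[[ 0.02288165  0.05072354 -0.01824417]
 [ 0.0227882   0.10593183 -0.01825142]] [[ 0.0238396   0.02671005 -0.0782426 ]
 [ 0.02157058  0.0786326  -0.07824585]] [[ 0.03515289  0.05948162 -0.05326542]] [[ 0.00498517  0.05365818 -0.07821543]]
```

```bash
python3 - <<'E'
from h import *
d=np.load('w3.npz');P=(d['p'],d['R'])
w=lambda a:(np.array(a,float)-[400,0]+.5)/3+[250,90]-.5
def T(px,z): return np.array([P[1].T@(q-P[0]) for q in plane('wrist',w(px),z,P)])
print(T([(463,266),(738,266)],.017),'in',T([(486,290),(714,290)],.015))
z=P[0][2]+.0182
print(T([(482,345),(729,345)],z),T([(433,472),(777,472)],z+.06),T([(605,331)],z+.035),T([(605,590)],z+.06))
E
```

```text
[[ 0.03194978 -0.03155307  0.01103729]
 [ 0.03192559  0.02682257  0.01102951]] in [[ 0.02624456 -0.02702876  0.013046  ]
 [ 0.02622721  0.02206199  0.01303945]]
[[ 0.02291697 -0.0240034  -0.01823422]
 [ 0.02290945  0.02136239 -0.01824028]] [[ 0.02400585 -0.02248684 -0.07823628]
 [ 0.02399789  0.01959687 -0.0782419 ]] [[ 0.03507273 -0.00143319 -0.05325713]] [[ 0.00751038 -0.0014458  -0.07821217]]
```

apply_moves:
  plan:
    - [0.0008,-0.001,0.01,0,0,0,1]
    - [0,0,0.01,0,0,0,1]
    - [0,0,0.006,0,0,0,1]
    - [0,0,0.004,0,0,0,1]
    - [0,0,0.003,0,0,0,1]
    - [0,0,0,0,0,0,1]

```text
t: 12.38
tcp_pos: [0.5279, -0.027, -0.0045]
tool_rot: [0.997, -0.079, -0.0, -0.0]
force: [-0.0, 0.4, -2.2]
finger_gap: 0.509
gripper_force: 42.1
```

apply_moves:
  plan:
    - [0,0,0.002,0,0,0,1]
    - [0,0,0,0,0,0,1]
    - [0,0,0,0,0,0,1]

```text
t: 12.75
tcp_pos: [0.5283, -0.0272, -0.0061]
tool_rot: [0.997, -0.08, 0.0, 0.0]
force: [0.2, -0.4, -0.8]
finger_gap: 0.507
gripper_force: 42.2
```

apply_moves:
  plan:
    - [0,0,0.0015,0,0,0,1]
    - [0,0,0,0,0,0,1]
    - [0,0,0,0,0,0,-1]
    - [0,0,0,0,0,0,-1]
    - [0,0,0,0,0,0,-1]
    - [0,0,0,0,0,0,-1]
    - [0,0,0,0,0,0,-1]

```text
t: 13.62
tcp_pos: [0.528, -0.027, -0.0079]
tool_rot: [0.997, -0.08, -0.0, -0.0]
force: [-1.0, -0.3, -0.5]
finger_gap: 0.998
gripper_force: 0.0
```

apply_moves:
  plan:
    - [0,0,-0.02,0,0,0,-1]
    - [0,0,-0.04,0,0,0,-1]
    - [0,0,-0.05,0,0,0,-1]
    - [0,0,-0.05,0,0,0,-1]
    - [0,0,-0.01,0,0,0,-1]
    - [0,0,0,0,0,0,-1]
    - [0,0,0,0,0,0,-1]

```text
t: 14.5
tcp_pos: [0.5267, -0.0267, 0.1606]
tool_rot: [0.997, -0.08, -0.002, -0.0]
force: [0.6, 0.6, 0.1]
finger_gap: 1.0
gripper_force: 0.0
```

```bash
python3 - <<'E'
from h import *
P=pose();np.savez('w4.npz',p=P[0],R=P[1]);a=snapshot("wrist");print(P,sense()['q'])
cv2.imwrite("pics/w4.png",cv2.resize(a[0:270,140:500,::-1],(800,600),interpolation=cv2.INTER_CUBIC))
E
```

```text
(array([ 0.52665789, -0.02673953,  0.16058871]), array([[ 9.87334408e-01, -1.58613952e-01, -3.51864135e-03],
       [-1.58611699e-01, -9.87340619e-01,  9.11974004e-04],
       [-3.61874933e-03, -3.42325629e-04, -9.99993394e-01]])) [-2.62790303e-01  4.40664244e-01  1.70705722e+00  4.50688090e-06
  9.97794940e-01  1.46726660e+00]
```

View pics/w4.png

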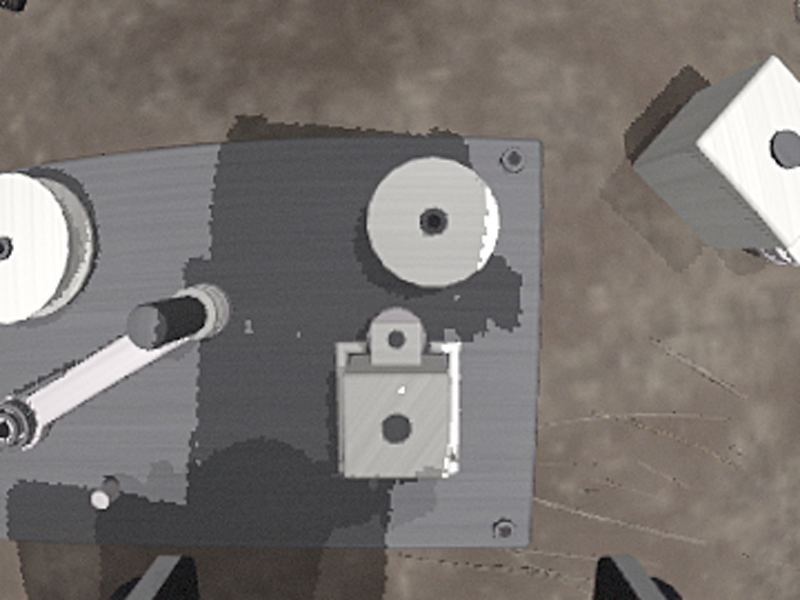

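```bash
python3 - <<'E'
from h import *
d=np.load('w4.npz');P=(d['p'],d['R'])
w=lambda a:(np.array(a,float)+.5)/2.2222+[140,0]-.5
def W(px,z): return plane('wrist',w(px),z,P)
tl=lambda q:np.array([P[1].T@(v-P[0]) for v in q])
print('seat fr',tl(W([(335,343),(460,343)],.017)));print('block top',tl(W([(343,373),(450,373),(343,477),(443,477)],.072)),'hole',tl(W([(396,429)],.072)),'hub',tl(W([(396,339)],.047)))
print('post top',W([(152,327)],.103),'roller',W([(212,310)],.045),'pivot',W([(8,428)],.03),W([(8,428)],.04),'pin',W([(100,500)],.03))
print('pulley small',W([(433,221)],.054),'large',W([(4,247)],.054))
E
```

```text
seat fr [[ 0.03187243 -0.03033418  0.14348471]
 [ 0.03187811  0.02896379  0.14346439]]
block top [[ 0.02625687 -0.02245848  0.08850197]
 [ 0.02625385  0.02001842  0.08848744]
 [-0.01709593 -0.02330089  0.08865914]
 [-0.01709521  0.01796674  0.08864501]] hole [[ 0.00329473 -0.00142238  0.08857786]] hub [[ 0.03698894 -0.00140943  0.11345609]]
post top [[0.58939615 0.05389945 0.103     ]] roller [[0.58952831 0.04646998 0.045     ]] pivot [[0.55346681 0.17577095 0.03      ]] [[0.55484696 0.16895889 0.04      ]] pin [[0.5072205  0.13200755 0.03      ]]
pulley small [[ 0.61031903 -0.05413053  0.054     ]] large [[0.64084631 0.13927685 0.054     ]]
```

apply_moves:
  plan:
    - [0,0,0,0,0,-0.18,-1]
    - [0,0,0,0,0,-0.18,-1]
    - [0,0,0,0,0,-0.18,-1]
    - [0,0,0,0,0,-0.18,-1]
    - [0,0,0,0,0,-0.18,-1]
    - [0,0,0,0,0,-0.18,-1]
    - [0,0,0,0,0,-0.18,-1]
    - [0,0,0,0,0,-0.18,-1]

```text
t: 15.55
tcp_pos: [0.527, -0.0268, 0.1605]
tool_rot: [0.8, 0.6, -0.001, -0.001]
force: [-0.8, 0.0, 0.2]
finger_gap: 0.998
gripper_force: 0.0
```

apply_moves:
  plan:
    - [0.02,0.015,0,0,0,-0.16,-1]
    - [0.03,0.02,0,0,0,0,-1]
    - [0.02,0.017,0,0,0,0,-1]
    - [0,0,0,0,0,0,-1]
    - [0,0,0,0,0,0,-1]

```text
t: 16.18
tcp_pos: [0.5898, 0.0324, 0.1608]
tool_rot: [0.752, 0.66, -0.001, -0.001]
force: [1.0, 0.3, -0.6]
finger_gap: 0.999
gripper_force: 0.0
```

```bash
python3 - <<'E'
from h import *
P=pose();np.savez('w5.npz',p=P[0],R=P[1]);a=snapshot("wrist");print(P,sense()['q'],sense()['t'])
cv2.imwrite("pics/w5.png",cv2.resize(a[:,:,::-1],(800,500),interpolation=cv2.INTER_CUBIC))
E
```

```text
(array([0.58976832, 0.03236593, 0.16081225]), array([[ 1.29517801e-01,  9.91570451e-01, -3.63039179e-03],
       [ 9.91577001e-01, -1.29518533e-01,  3.37374141e-05],
       [-4.36749997e-04, -3.60418259e-03, -9.99993410e-01]])) [-1.34411004e-01  5.18885083e-01  1.54991951e+00 -4.18786598e-04
  1.07573966e+00 -3.79089404e-03] 16.225
```

View pics/w5.png

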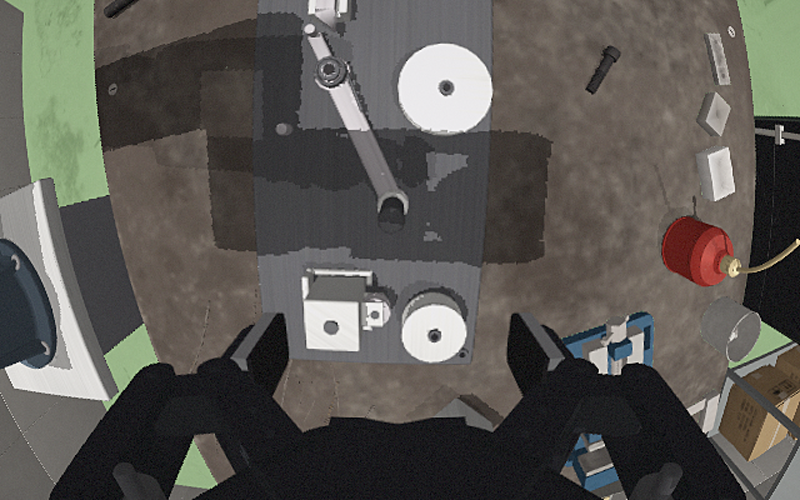

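The wrist view shows the post with its base at (391,204) and top at (390,218), the pivot at (330,70) and the seated block's hole at (331,327). I'll triangulate these against the previous wrist view.

```bash
python3 - <<'E'
from h import *
a=np.load('w4.npz');b=np.load('w5.npz');A=(a['p'],a['R']);B=(b['p'],b['R'])
wa=lambda x:(np.array(x)+.5)/2.2222+[140,0]-.5
wb=lambda x:(np.array(x)+.5)/1.25-.5
def tri(pa,pb):
    o1,d1=ray('wrist',wa(pa),A);o2,d2=ray('wrist',wb(pb),B);M=np.c_[d1[0],-d2[0]];s=np.linalg.lstsq(M,o2-o1,rcond=None)[0]
    p,q=o1+s[0]*d1[0],o2+s[1]*d2[0];return (p+q)/2,np.linalg.norm(p-q)
print('hole',tri((396,429),(331,327)));print('hub',tri((396,339),(376,314)))
print('small pulley',tri((433,221),(434,336)),'pivot',tri((8,428),(330,70)))
for z,px in ((.045,(391,204)),(.103,(390,218))):
    q=plane('wrist',wb(px),z,B)[0];print('post',q,B[1].T@(q-B[0]))
print('pivot',plane('wrist',wb((330,70)),.035,B),'fingers mid col px',(285+510)/2)
im=snapshot('wrist').max(2)
for r in range(150,186,3): print(r,' '.join(str(v) for v in im[r,296:330:2]))
E
```

```text
hole (array([ 0.52890633, -0.02827194,  0.06694434]), np.float64(0.00047083244770289756))
hub (array([ 0.56270999, -0.03364289,  0.03871021]), np.float64(0.0010706344633422266))
small pulley (array([ 0.61060641, -0.05724565,  0.04668745]), np.float64(0.00031943827354306403)) pivot (array([0.55391201, 0.17351987, 0.02937718]), np.float64(0.0008342260211990184))
post [0.58899685 0.05934401 0.045     ] [ 0.0267015  -0.00384172  0.1158152 ]
post [0.58950418 0.05886802 0.103     ] [ 0.02626989 -0.00348606  0.05781372]
pivot [[0.5551697  0.17220087 0.035     ]] fingers mid col px 397.5
150 62 56 111 115 118 121 116 121 110 115 121 86 53 52 65 63 65
153 71 67 59 110 115 116 112 119 114 122 107 116 119 126 61 73 67
156 66 65 50 91 114 124 138 141 116 103 125 176 173 139 129 63 72
159 75 68 49 84 137 141 61 40 34 41 43 21 139 176 145 102 71
162 72 72 68 113 138 43 35 47 39 41 34 40 38 112 179 126 65
165 69 68 61 126 104 42 41 47 49 50 43 41 42 21 184 94 65
168 71 68 65 125 48 52 57 58 73 61 60 56 48 25 167 63 64
171 72 68 69 63 49 54 57 55 64 54 48 52 54 34 89 67 69
174 72 70 65 52 55 55 54 58 55 54 56 60 50 55 64 75 65
177 67 70 68 54 52 72 71 72 56 54 54 56 49 52 62 70 63
180 67 74 69 63 64 65 66 66 71 73 69 77 63 49 70 73 68
183 70 67 69 72 72 66 72 73 71 62 65 72 72 70 72 68 67
```

apply_moves:
  plan:
    - [0.0223,-0.004,0,0,0,0,-1]
    - [0,0,0.04,0,0,0,-1]
    - [0,0,0.04,0,0,0,-1]
    - [0,0,0.03,0,0,0,-1]
    - [0,0,0.02,0,0,0,-1]
    - [0,0,0.008,0,0,0,-1]
    - [0,0,0,0,0,0,-1]

```text
t: 17.15
tcp_pos: [0.5899, 0.0548, 0.0241]
tool_rot: [0.752, 0.659, -0.0, -0.0]
force: [0.6, 0.0, 0.1]
finger_gap: 1.002
gripper_force: 0.0
```

apply_moves:
  plan:
    - [0,0,0,0,0,0,1]
    - [0,0,0,0,0,0,1]
    - [0,0,0,0,0,0,1]
    - [0,0,0,0,0,0,1]
    - [0,0,0,0,0,0,1]
    - [0,0,0,0,0,0,1]
  force: 40

```text
t: 17.9
tcp_pos: [0.5885, 0.0555, 0.0247]
tool_rot: [0.752, 0.66, -0.001, -0.001]
force: [-3.2, -0.3, 5.2]
finger_gap: 0.2
gripper_force: 38.9
```

apply_moves:
  plan:
    - [-0.0034,-0.0096,0,0,0,0,1]
    - [-0.0033,-0.0096,0,0,0,0,1]
    - [-0.0017,-0.01,0,0,0,0,1]
    - [-0.0017,-0.01,0,0,0,0,1]
    - [0,-0.0102,0,0,0,0,1]
    - [0,-0.0102,0,0,0,0,1]
    - [0.0017,-0.01,0,0,0,0,1]
    - [0.0018,-0.01,0,0,0,0,1]

```text
t: 18.9
tcp_pos: [0.5158, 0.0557, 0.0249]
tool_rot: [0.752, 0.66, 0.003, 0.005]
force: [7.6, -11.0, -4.1]
finger_gap: 0.199
gripper_force: 39.8
```

```bash
python3 - <<'E'
from h import *
P=pose();s=sense();print(P[0],s['force'],s['ft_torque'],s['finger_gap'],s['gripper_force'])
E
```

```text
[0.5157956  0.05571819 0.02486071] [  7.57923141 -11.00168748  -4.11065555] [-1.52223291 -0.92442038 -0.43100351] 0.19929471240289826 39.76917207241058
```

apply_moves:
  plan:
    - [0.001,-0.0095,0,0,0,0,1]
    - [0.003,-0.0096,0,0,0,0,1]
    - [0,0,0,0,0,0,1]
    - [0,0,0,0,0,0,1]

```text
t: 19.4
tcp_pos: [0.4974, 0.0633, 0.0249]
tool_rot: [0.751, 0.66, 0.003, 0.005]
force: [5.5, -6.2, -3.0]
finger_gap: 0.196
gripper_force: 39.8
```

```bash
python3 - <<'E'
from h import *
P=pose();s=sense();print(P[0],s['force'],s['finger_gap'],s['gripper_force'])
a=snapshot('wrist');cv2.imwrite('w6raw.png',a[:,:,::-1]);np.savez('w6.npz',p=P[0],R=P[1])
# pivot & post positions in wrist view: look for arm (bright strip) pixels
t=snapshot('top');s2=snapshot('side');cv2.imwrite('s6raw.png',s2[:,:,::-1]);cv2.imwrite('t6raw.png',t[:,:,::-1])
# arm mask in wrist: bright low-sat, largest elongated comps in upper half
g=a.min(2);n,l,st,ce=cv2.connectedComponentsWithStats((g>150).astype('uint8'))
for i in range(1,n):
    if st[i,4]>120: 
        c=cv2.findContours((l==i).astype('uint8'),0,2)[0][0];r=cv2.minAreaRect(c);print(st[i],ce[i].round(),np.round(r[1]),round(r[2]))
E
```

```text
[0.49744055 0.06334412 0.02490629] [ 5.50935152 -6.22683487 -3.04314451] 0.19613293233740758 39.83836054801941
[404   0  12  24 155] [409.   9.] [10. 24.] 20
[ 490   31   84  115 7269] [531.  88.] [114.  83.] 90
[469  39  43 102 791] [481.  92.] [102.  36.] 83
[ 333   53   63  121 2018] [360. 114.] [ 30. 120.] 22
[310 111  15  16 184] [317. 118.] [15. 14.] 45
[   0  204   90  191 4324] [ 34. 328.] [209.  69.] 65
[334 313  10  23 163] [338. 325.] [ 8. 22.] 4
[602 315  17  17 126] [609. 324.] [15. 16.] 84
[570 336  29  45 493] [584. 358.] [16. 49.] 19
[595 341  17  24 133] [603. 352.] [ 7. 27.] 22
[622 352  18  31 175] [632. 369.] [30. 17.] 90
```

```bash
python3 - <<'E'
from h import *
def ang(im,f,seed):
    d=np.load(f);P=(d['p'],d['R']);g=im.min(2);best=None
    n,l,st,ce=cv2.connectedComponentsWithStats((g>140).astype('uint8'))
    i=l[seed[1],seed[0]];y,x=np.where(l==i);Q=plane('wrist',np.c_[x,y],.026,P)[:,:2]
    v=cv2.fitLine(Q.astype('float32'),cv2.DIST_HUBER,0,.001,.001).ravel()[:2];print(i,st[i],v,np.arctan2(*v[::-1]))
    return np.arctan2(*v[::-1])
a=ang(cv2.resize(cv2.imread('pics/w5.png'),(640,400)),'w5.npz',(286,110))
b=ang(cv2.imread('w6raw.png'),'w6.npz',(360,114))
print('turn',(a-b)%np.pi)
E
```

```text
0 [     0      0    640    400 236929] [ 0.99255806 -0.12177241] -0.12207539
57 [ 331   42   65  132 2915] [0.45300967 0.8915056 ] 1.1006579
turn 1.9188594
```

apply_moves:
  plan:
    - [0.001,-0.0033,0,0,0,0,1]
    - [0.001,-0.0033,0,0,0,0,1]
    - [0,0,0,0,0,0,1]
    - [0,0,0,0,0,0,1]
    - [0,0,0,0,0,0,1]

```text
t: 20.18
tcp_pos: [0.4919, 0.0667, 0.0249]
tool_rot: [0.751, 0.66, 0.004, 0.005]
force: [8.2, -2.8, -3.9]
finger_gap: 0.197
gripper_force: 39.9
```

```bash
python3 - <<'E'
from h import *
P=pose();s=sense();print(s['t'],P[0],s['force'],s['finger_gap'],s['gripper_force'])
d=P[0]-np.array([.5885,.0555,0])
print('a from dx',-1.278+np.arccos(.2887+d[0]/.12))
im=snapshot('wrist');g=im.min(2);n,l,st,ce=cv2.connectedComponentsWithStats((g>140).astype('uint8'))
for i in range(1,n):
    if 1500<st[i,4]<4500 and st[i,1]<100:
        y,x=np.where(l==i);v=cv2.fitLine(plane('wrist',np.c_[x,y],.026,P)[:,:2].astype('float32'),cv2.DIST_HUBER,0,.001,.001).ravel();print(st[i],'a',1.864-np.arctan2(v[1],v[0]))
# block check in side view: bystander bolt & block from top cam (arm may occlude)
for X in ([.5265,-.028,.072],): print(proj('side',X),proj('top',X))
E
```

```text
20.175 [0.49189035 0.06672244 0.02494664] [ 8.19941173 -2.83467766 -3.85162064] 0.19671408228122916 39.9313348531723
a from dx 0.8354151131191361
[   0    7   55  185 4318] a 0.6189952
[ 334   47   72  128 2917] a 0.8285717
[[314.61425787 192.45804675]] [[299.78041688 200.30225065]]
```

The arm angle comes out at about 0.83 rad by two methods. The holding force is about 9 N and the grip is steady, so I'm handing in.

```bash
python3 -c "
from station import *
print(sign_off())"
```

```text
the job is handed in; nothing more can be done
None
```

I've handed the job in: by my measurements the idler block is down in its seat with its wheel towards the pulleys and let go, and the gripper is holding the tensioner post at about 0.83 rad with about 9 N against its spring; `sign_off()` gave no verdict.

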